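# Clamp a flow cell against its stops and hold the trigger

### The job

Push the clear flow cell on the clamp fixture up against both stops, flush with the side fence and the end stop. Then pump the blue trigger of the hand clamp (squeeze it towards the black grip and let it return, without pushing the jaw by hand) until the pad bears on the cell, and squeeze gently until the yellow band of the pad's stem has gone into the jaw while green still shows; never let the green go in as well. Finish while still holding the trigger squeezed like that, with the cell left to the clamp alone, and leave the cuvette and the two reagent bottles alone.

Things in the scene. Friction and masses are not known exactly. Their poses are not given: they have to be found in the camera images.
- clamp: fixed clamp fixture: grey base plate 90 (x) x 290 (y, -150 to +140) x 12 mm with all that stands on it. Origin: centre of the clamping line on the underside. Own axes: +y = clamping direction (grip to end stop), +x to the fence side, z up. The housing takes x -18 to 18, y -122 to -62 mm, up to z = 90; the dark jaw and pad move between housing and cell, at x -23 to 23
- corner (a point): where the planes of the two aluminium stops meet on the plate's top (x 20, y 112, z 12 mm of the clamp; same axes). The end stop's face looks to the clamp's -y: x -30 to 32, top at z = 42 mm of the clamp. The side fence's face looks to -x: y 58 to 106, 12 mm thick, top at z = 26 mm of the clamp
- flow_cell: the loose flow cell: a clear block with white end plates, 40 (x) x 60 (y) x 46 (z) mm, 0.22 kg, two brass ports 10 mm high on top. Origin: centre of the underside. It lies on the plate (underside at z = 12 of the clamp) with its y axis roughly along the clamp's y. Fully home in the corner, its origin is at x = 0, y = +82 mm of the clamp and its axes are the clamp's
- jaw (a joint): slide of the dark jaw along the clamp's +y, m, 0 to 0.062, grows towards the cell; the trigger's ratchet moves it, up to 12 mm a full squeeze, in 5 mm teeth (usually 10 mm a stroke). Only 2.4 N of drag hold it when the trigger is let go: a pad pressed in more then pushes it back until about 4 mm of the stem is pressed in
- jaw_top (a point): centre of the jaw's top face (jaw body 46 x 16 mm, top 54 mm above the table)
- pad (a joint): how far the sprung pad's stem is pressed into the jaw, m, 0 (free) to 0.018; spring 0.6 N per mm. Seen on the stem: the yellow band next to the jaw goes in over the first 6 mm, green from 6 to 14 mm, red after that (too hard)
- pad_face (a point): centre of the pad's face (26 x 26 mm, 34 mm above the table), which presses on the cell's end in the clamp's +y; at jaw 0 and pad 0 it lies at y = +10 mm of the clamp
- trigger (a joint): swing of the blue trigger, rad: 0 let go (leaning 0.2 rad to +y), 0.42 fully squeezed (its stop); its top moves to the clamp's -y, towards the black grip. It springs back by itself; force at the hand 3 N at first, 6 N at the end, up to 6 N more when the pad presses. Pivot along x at y = -80, z = 82 mm of the clamp
- trigger_hand (a point): middle of the trigger's front face (looks to the clamp's +y, above the jaw side), where to press it; 20 mm wide, about 145 mm above the table; moves about 27 mm over a full squeeze. The trigger is 8 mm thick, its top about 18 mm above this point. Grip and trigger together measure 49 mm over their outer faces let go, about 22 mm squeezed
- cell_b: a clear cuvette 28 x 28 x 66 mm standing near the fixture's end stop, a bystander; origin centre of the underside
- reagent_2: a small brown bottle with green cap, 28 mm across, 69 mm high, behind the fixture, a bystander; origin centre of the underside
- reagent_0: a small white bottle with orange cap, 28 mm across, 74 mm high, near the fixture's grip end, a bystander; origin centre of the underside
- grip (a point): on the front face (towards the trigger) of the fixed black grip, 150 mm above the table: y = -102 mm of the clamp; the grip is 22 (x) x 10 (y) mm, behind this face, and rises to z = 170
There are look-alikes about, which are no part of the job. Leave any brown or red look-alike of the flow_cell alone.

How it is judged:
On the way, in this order (a step that is already met when the one before it is completed fails the run):
1. the flow cell is home against both stops (within 2.5 mm and 0.05 rad), the pad not yet pressing (x of flow_cell in the frame of clamp between -0.0025 and 0.004 m and y of flow_cell in the frame of clamp between 0.0795 and 0.086 m and angle between the x axis of flow_cell and the x axis of clamp, either way round below 0.05 rad and z of flow_cell in the frame of clamp below 0.015 m and value of joint pad below 0.001 m), for 0.2 s.
2. the pad bears on the cell, its stem pressed in by more than 1.5 mm (value of joint pad above 0.0015 m and contact force between pad and flow_cell above 0.4 N), for 0.05 s.
At the end, for the whole second after the job is handed in: the fingers still press the trigger (over 1 N, trigger over 0.05 rad), the pad presses the cell with its stem 5.5 to 14.5 mm in, the cell lies home against both stops (within 2.5 mm and 0.05 rad) and the robot does not touch it (value of joint pad between 0.0055 and 0.0145 m and contact force between pad and flow_cell above 2 N and contact force between the fingers and trigger above 1 N and value of joint trigger above 0.05 rad and x of flow_cell in the frame of clamp between -0.0025 and 0.004 m and y of flow_cell in the frame of clamp between 0.0795 and 0.086 m and angle between the x axis of flow_cell and the x axis of clamp, either way round below 0.05 rad and z of flow_cell in the frame of clamp below 0.015 m and contact force between each of the fingers, the arm and flow_cell below 0.2 N); the arm keeps its last pose, push and grip.
It fails at once if the cell is crushed: the pad's stem pressed in more than 15.5 mm (value of joint pad above 0.0155 m).
It fails at once if the jaw or pad is pushed by the robot directly instead of by the trigger (contact force between any of the fingers, the arm and jaw above 2 N).
It fails at once if a bystander (cuvette, reagent bottle) is moved more than 20 mm (distance of any of cell_b, reagent_2, reagent_0 from where it was at the start of the episode above 0.02 m).
It also fails if it takes over 64 s, if anything falls off the work surface, if the arm or the gripper's body presses on something with over 40 N, if the wrist force passes 120 N, or if a joint passes its speed limit or range.

### The arm

A 7-joint arm with a two-finger parallel gripper is mounted at the origin on a cart in front of the work surface, level with it; the furniture and walls round the work are solid. World frame = base frame: x ahead of the robot, y to its left, z up, the work surface at z = 0. Lengths are in m, angles in rad, forces in N, time in s.
With the tool pointing down it reaches from about 0.35 to 0.9 m from the base axis. Payload 8.1 kg.
Tool frame: the origin (TCP) lies on the mounting face of the last link; the fingertips stand 173 mm ahead of it and the grasp point (between the pads) lies 155 mm ahead of it; x points along the fingers, y is the direction in which the jaws open and shut, and the axes are right-handed (so a half turn about x gives the same grasp; the last joint's range is limited). The gripper opens to 85 mm and grips with 20 to 120 N. Pads are 22 mm wide; open, the fingers measure 114 mm over their backs; the gripper's body (76 mm by 85 mm) begins 54 mm behind the grasp point. The pads swing forward as they close: fully open they stand 13 mm farther back than shut.
Start: joints at [-1.35, 0.434, 0.025, 1.573, -0.012, 1.134, -0.075], TCP at [0.199, 0.593, 0.405] pointing down, gripper open.
Joint ranges: [-2.62, 2.62], [-0.44, 2.09], [-1.27, 1.32], [0.08, 2.57], [-1.32, 4.46], [0.12, 2], [-2.74, 2.74]. Speed limits (rad/s): [2.22, 2.22, 3.01, 3.01, 3.14, 3.14, 3.14].

### API

Orientations are given as a unit quaternion [w, x, y, z].
In Python, from workcell import manip gives the robot as it stands.
- The arm moves only by the tool drive_tool, never from a script. Its argument "commands" is a list of rows, each a list of 7 numbers: the shift along the world's x, y, z in mm, then the turn, a rotation vector about the world's x, y, z in rad, then the closure, from 0 (fully open) to 1 (shut). A call has exactly 10 rows; each row shifts and turns the commanded pose from where the row before left it; what a row does not reach is not made up. A row lasts 1/10 s, in which the tool goes at most 50 mm and 8.59 degrees, less where a joint would pass 70% of its speed; a pose out of reach is approached as far as the arm can. A call is refused whole if a number of a shift passes 50 or a number of a turn 0.15, either way. A call with a gripper value outside its range is refused whole. The fingers move at their own pace and stop on an object; "force" is the grip in N (left out, the last holds). Time passes only in rows, so rows that do not move let the fingers close, or fill a call up. It gives the time, the measured TCP pose, the force and the opening at its end, in the units of the state.
- manip.sense(): the state, without advancing time (a new reading comes with each control period).
- manip.camera(name): name is "scene" or "top" or "wrist"; returns a dict with "img" (384x512x3 uint8, red, green, blue), "depth" (384x512 float32, m along the optical axis (not along the pixel's ray), 0 where there is no reading), "intrinsics" (3x3 intrinsics, pixels), "extrinsics" (4x4, takes a point from camera to world coordinates); the wrist camera has in their place "T_tool_cam" (4x4, takes a point from camera to tool coordinates, whose origin is the TCP and whose axes are the tool frame's). Camera axes: x right, y down, z forward; pixel columns grow to the right and rows downward; lengths in m; the calibration is good to about 2 mm. A picture is of the moment at which its call begins: read the wrist's pose just before it.
- manip.close_job(): hands the job in, once; it reports no verdict.
Trained networks look in a picture, given as the dict that the camera call returned (one of the last four; its "shot" number tells which), for a name from the list of things; names that differ only in an ending like _2 or _b are one class to them, and where a whole thing is asked for, a point or a joint stands for the part that bears it (a point fixed in the world has none). Each returns a list of dicts, best first, with "confidence" (0 to 1); they miss things now and then, are a little off and sometimes report something else, mostly with a low value. They report only what shows in the picture. A call takes as long as a camera call. They do not tell look-alikes from the thing itself.
- manip.look_for(picture, thing): "at" ([row, column] in pixels, amid what is visible of it).
The state is a dict: "time_s": time; "joint_positions": joint angles; "joint_vel": joint speeds; "effort": joint torques, N m; "tcp_pos": TCP position; "tcp_rot": TCP orientation; "ft_force": force on the tool from outside, world axes, zero at the start; "torque": the same for the moment, N m; "opening": finger opening in m.
Only numpy, scipy, OpenCV 4.12 (cv2) and the standard library are available. Lean on these libraries where they do the work, as an engineer would, in place of code of your own. Each camera call takes 0.05 s, during which the arm holds its last target. There are 200 camera calls.

## Working session

There is one attempt and no reset: what is moved stays moved. The work goes in short steps, Python scripts to look and compute and a tool call to move; the robot and the scene stay as the last step left them, time stands still between calls to the robot, and variables do not carry over. Pictures are saved under pics/ and viewed, about 8 in all and at most 12, crops included, and the job is handed in when it is done.

Besides the shell and the picture viewer there is one more tool, called after "Call:" by a JSON object that holds its "api" and its "payload", one argument or row to a line. drive_tool: Moves the arm, as the interface text tells. Its arguments: {"type":"object","properties":{"commands":{"type":"array"},"force":{"type":"number"}},"required":["commands"]}

```bash
mkdir -p pics; cat > h.py <<'E'
import numpy as np, cv2
from workcell import manip
from scipy.spatial.transform import Rotation as R
def shot(n):
    s=manip.sense(); p=manip.camera(n)
    if n=="wrist":
        q=s["tcp_rot"]; T=np.eye(4); T[:3,:3]=R.from_quat([q[1],q[2],q[3],q[0]]).as_matrix(); T[:3,3]=s["tcp_pos"]
        p["E"]=T@np.array(p["T_tool_cam"])
    else: p["E"]=np.array(p["extrinsics"])
    return p
def cloud(p):
    K=np.array(p["intrinsics"]); d=p["depth"]; v,u=np.mgrid[:d.shape[0],:d.shape[1]]
    P=np.stack([(u-K[0,2])/K[0,0]*d,(v-K[1,2])/K[1,1]*d,d],-1)
    W=P@p["E"][:3,:3].T+p["E"][:3,3]; W[d==0]=np.nan; return W
def save(p,name): cv2.imwrite("pics/"+name,p["img"][:,:,::-1])
E
python3 - <<'E'
from h import *
s=manip.sense(); print(s)
ims=[]
for c in ("scene","top"):
    p=shot(c); W=cloud(p); ims.append(p["img"])
    print(c,p["E"].round(3).tolist())
    np.savez(c+".npz",W=W,img=p["img"],E=p["E"],K=p["intrinsics"])
    for t in ["clamp","flow_cell","jaw","jaw_top","pad_face","trigger_hand","grip","corner","cell_b","reagent_2","reagent_0"]:
        for r in manip.look_for(p,t)[:3]:
            a=np.array(r["at"]); i,j=a.round().astype(int)
            print(t,a.round(0),round(r["confidence"],2),W[i,j].round(3))
for n,i in zip(("scene","top"),ims): cv2.imwrite(f"pics/{n}0.png",cv2.resize(i,(800,600))[:,:,::-1])
E
```

```text
{'time_s': 0.0, 'joint_positions': array([-1.34961623,  0.43521019,  0.02495316,  1.57410667, -0.01162528,
        1.13397168, -0.07509098]), 'joint_vel': array([ 0.00103309,  0.00031053,  0.00036273, -0.00117994,  0.00129023,
       -0.00092611, -0.00149683]), 'effort': array([ 4.08210662e-04, -6.70464563e+01,  1.02554843e+00, -3.16202116e+01,
        1.57485413e-02,  1.23038646e-02,  1.14753476e-06]), 'tcp_pos': array([0.19878768, 0.59229746, 0.40392975]), 'tcp_rot': array([ 0.69780779,  0.11344679,  0.69790755, -0.11453892]), 'ft_force': array([-0.43365212, -1.15873902,  0.49389988]), 'torque': array([ 0.01365044, -0.02275399, -0.00246146]), 'opening': 0.08517012570457339}
scene [[0.491, -0.6, 0.631, -0.067], [-0.871, -0.344, 0.351, -0.451], [0.006, -0.722, -0.692, 0.775], [0.0, 0.0, 0.0, 1.0]]
clamp [237. 258.] 0.6 [ 0.468 -0.165  0.062]
clamp [212. 212.] 0.26 [ 0.484 -0.028  0.06 ]
flow_cell [209. 149.] 0.75 [0.428 0.127 0.042]
flow_cell [212. 216.] 0.73 [ 0.49  -0.035  0.058]
flow_cell [168. 189.] 0.69 [0.603 0.13  0.048]
jaw [226. 242.] 0.59 [ 0.485 -0.112  0.055]
jaw_top [230
[... 601 characters left out ...]
ell [202. 226.] 0.66 [ 0.492 -0.017  0.059]
jaw [201. 262.] 0.77 [ 0.496 -0.116  0.05 ]
jaw [199. 226.] 0.49 [ 0.501 -0.017  0.059]
jaw_top [200. 260.] 0.63 [nan nan nan]
jaw_top [209. 327.] 0.2 [ 0.476 -0.293  0.059]
pad_face [199. 248.] 0.5 [ 0.502 -0.077  0.051]
trigger_hand [207. 281.] 0.47 [ 0.48  -0.165  0.088]
grip [200. 256.] 0.81 [ 0.499 -0.099  0.043]
corner [202. 262.] 0.65 [ 0.494 -0.116  0.053]
corner [200. 226.] 0.46 [ 0.498 -0.017  0.053]
cell_b [189. 184.] 0.7 [0.526 0.097 0.063]
reagent_2 [168. 248.] 0.56 [ 0.588 -0.076  0.046]
reagent_2 [211. 330.] 0.56 [ 0.471 -0.301  0.063]
reagent_0 [168. 248.] 0.56 [ 0.588 -0.076  0.046]
reagent_0 [211. 330.] 0.56 [ 0.471 -0.301  0.063]
```

View pics/scene0.png

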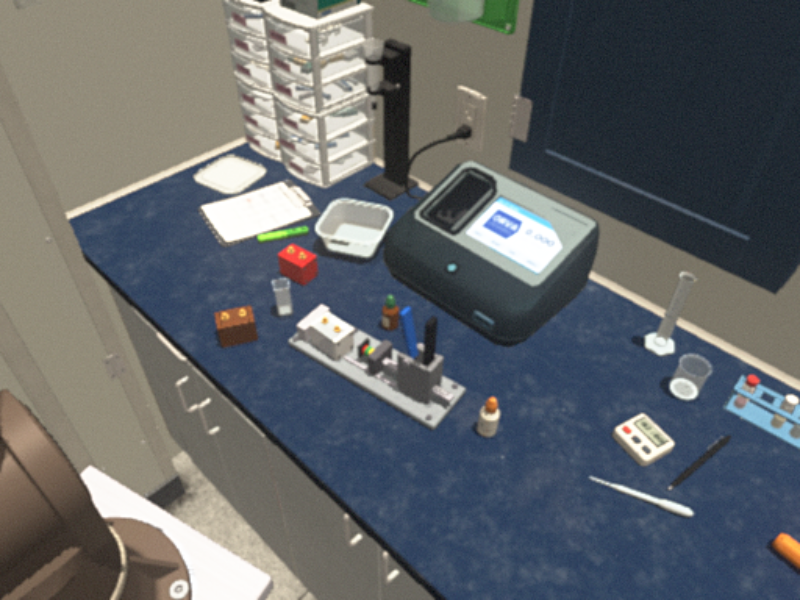

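View pics/top0.png

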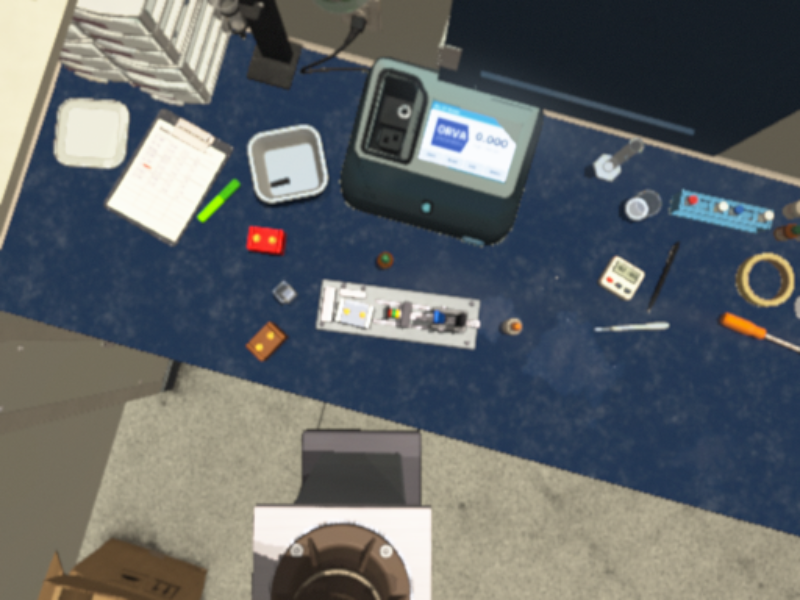

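The scene shows the fixture lying almost along world y: end stop at left (320,305 in the top view), grip at right (460,320), fence on the far side (355,290). The clear cell is at (352,313). The brown and red blocks are look-alikes. Next I get the plate pose from the cloud.

```bash
python3 - <<'E'
from h import *
for c in ("top","scene"):
    d=np.load(c+".npz"); W=d["W"]; im=d["img"].astype(int)
    m=(W[...,2]>.006)&(W[...,2]<.2)&(W[...,0]>.42)&(W[...,0]<.56)&(W[...,1]>-.29)&(W[...,1]<.085)
    m&=(im.max(-1)-im.min(-1)<40)
    n,l,st,ce=cv2.connectedComponentsWithStats(m.astype(np.uint8))
    k=1+np.argmax(st[1:,4]); P=W[l==k]
    low=P[(P[:,2]<.02)]
    r=cv2.minAreaRect((low[:,:2]*1000).astype(np.float32)); print(c,r,len(low),np.median(low[:,2]))
    print(cv2.boxPoints(r))
E
```

```text
top ((500.075439453125, -94.98004150390625), (292.1569519042969, 92.84574890136719), 82.86819458007812) 2088 0.01272322282701066
[[ 435.87573  -234.16484 ]
 [ 528.0032   -245.69185 ]
 [ 564.27515    44.204758]
 [ 472.1477     55.731766]]
scene ((495.4844055175781, -95.95164489746094), (289.6933898925781, 92.0195083618164), 83.57099151611328) 1742 0.011709560564596877
[[ 433.5452  -234.73564]
 [ 524.986   -245.03926]
 [ 557.4236    42.83235]
 [ 465.9828    53.13597]]
```

Call:
{"api": "drive_tool", "payload": {
  "commands": [
    [40, -50, 0, 0, 0, 0, 0],
    [40, -50, 0, 0, 0, 0, 0],
    [40, -50, 0, 0, 0, 0, 0],
    [40, -50, 0, 0, 0, 0, 0],
    [40, -50, 0, 0, 0, 0, 0],
    [40, -50, 0, 0, 0, 0, 0],
    [0, -50, 0, 0, 0, 0, 0],
    [0, -50, 0, 0, 0, 0, 0],
    [0, -50, 0, 0, 0, 0, 0],
    [0, -50, 0, 0, 0, 0, 0]
  ]
}}

```text
time_s: 2.2
tcp_pos: [0.386, 0.1562, 0.4049]
tcp_rot: [0.698, 0.114, 0.698, -0.114]
ft_force: [1.7, -0.1, 0.7]
opening: 0.0852
```

Call:
{"api": "drive_tool", "payload": {
  "commands": [
    [10, -22, 0, 0, 0, -0.137, 0],
    [10, -22, 0, 0, 0, -0.137, 0],
    [10, -22, 0, 0, 0, -0.137, 0],
    [10, -22, 0, 0, 0, -0.137, 0],
    [10, -22, 0, 0, 0, -0.137, 0],
    [10, -22, 0, 0, 0, -0.137, 0],
    [10, -22, 0, 0, 0, -0.137, 0],
    [10, -22, 0, 0, 0, -0.137, 0],
    [10, -22, 0, 0, 0, -0.137, 0],
    [10, -18, 0, 0, 0, -0.137, 0]
  ]
}}

```text
time_s: 3.2
tcp_pos: [0.4865, -0.0591, 0.405]
tcp_rot: [0.467, 0.531, 0.466, -0.531]
ft_force: [0.0, 1.0, -0.7]
opening: 0.0854
```

```bash
cat > meas.py <<'E'
from h import *
import sys
p=shot("wrist"); W=cloud(p); np.savez(sys.argv[1]+".npz",W=W,img=p["img"],E=p["E"],K=p["intrinsics"])
s=manip.sense(); print(s["time_s"],s["tcp_pos"],s["tcp_rot"],s["joint_positions"].round(2)); print(p["E"].round(3).tolist())
O=np.array([.4985,-.0905]); th=-.119
c=np.array([[np.cos(th),np.sin(th)],[-np.sin(th),np.cos(th)]])
for t in sys.argv[2:]:
    for r in manip.look_for(p,t)[:2]:
        i,j=np.array(r["at"]).round().astype(int); w=W[i,j]
        print(t,(i,j),round(r["confidence"],2),w.round(4),"clamp",(c@(w[:2]-O)).round(4))
cv2.imwrite(f"pics/{sys.argv[1]}.png",cv2.resize(p["img"],(800,600))[:,:,::-1])
E
python3 meas.py w1 flow_cell jaw_top pad_face trigger_hand grip
```

```text
3.25 [ 0.48764098 -0.06161345  0.40521554] [ 0.46468289  0.53397719  0.46272774 -0.53368643] [-0.45  0.23  0.57  1.92 -0.14  1.03  0.04]
[[0.991, -0.124, -0.04, 0.496], [-0.13, -0.942, -0.309, 0.02], [0.001, 0.312, -0.95, 0.374], [0.0, 0.0, 0.0, 1.0]]
flow_cell (np.int64(124), np.int64(256)) 0.9 [ 0.4955 -0.0161  0.0579] clamp [-0.0118  0.0735]
jaw_top (np.int64(209), np.int64(267)) 0.78 [ 0.4958 -0.1028  0.0518] clamp [-0.0012 -0.0126]
jaw_top (np.int64(184), np.int64(265)) 0.56 [ 0.4969 -0.0773  0.0482] clamp [-0.0031  0.0129]
pad_face (np.int64(184), np.int64(265)) 0.83 [ 0.4969 -0.0773  0.0482] clamp [-0.0031  0.0129]
trigger_hand (np.int64(300), np.int64(270)) 0.96 [ 0.4887 -0.1573  0.1269] clamp [-0.0018 -0.0675]
grip (np.int64(198), np.int64(270)) 0.7 [ 0.5003 -0.0956  0.0398] clamp [ 0.0024 -0.0049]
```

View pics/w1.png

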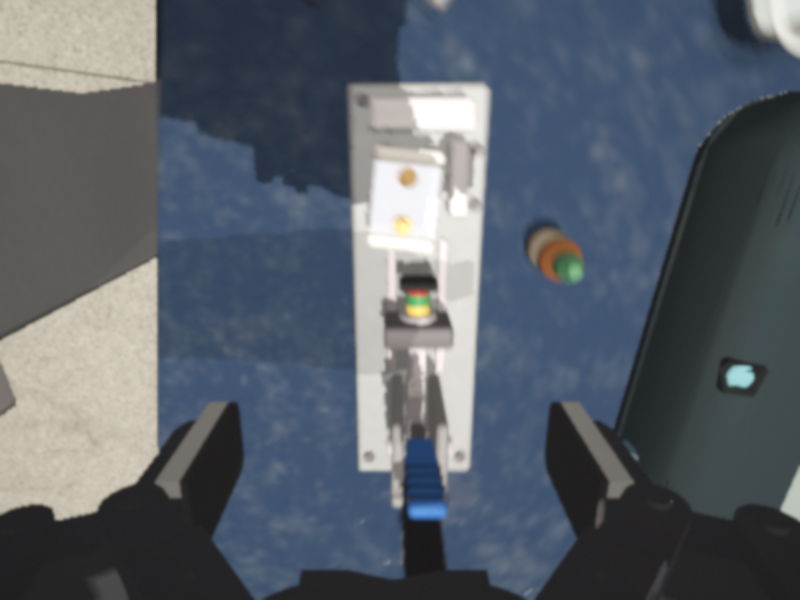

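The wrist view shows the cell at (405,200), yawed about 5° and short of both stops: end stop at (425,110), fence at (460,170). The jaw is at (417,325) and the trigger at (425,480). I'll fit the poses from this cloud.

```bash
python3 - <<'E'
from h import *
d=np.load("w1.npz"); W=d["W"]; im=d["img"].astype(int); Z=W[...,2]
O=np.array([.4985,-.0905]); th=-.119
c=np.array([[np.cos(th),np.sin(th)],[-np.sin(th),np.cos(th)]])
C=(W[...,:2]-O)@c.T*1000
def rect(m,n):
    nn,l,st,_=cv2.connectedComponentsWithStats(cv2.erode(m.astype(np.uint8),np.ones((2,2))))
    k=1+np.argmax(st[1:,4]); P=C[l==k].astype(np.float32)
    r=cv2.minAreaRect(P); print(n,len(P),np.round(r[0],1),np.round(r[1],1),round(r[2],1),"z",np.median(Z[l==k]).round(4), "min",P.min(0).round(1),"max",P.max(0).round(1))
box=(abs(C[...,0])<70)&(C[...,1]<170)&(C[...,1]>-170)
rect(box&(Z>.006)&(Z<.02),"plate")
rect(box&(Z>.052)&(Z<.064)&(C[...,1]>35)&(C[...,1]<110),"cell")
rect(box&(Z>.036)&(Z<.047)&(C[...,1]>100),"endstop")
rect(box&(Z>.020)&(Z<.032)&(C[...,0]>12)&(C[...,1]>45)&(C[...,1]<115),"fence")
rect(box&(Z>.048)&(Z<.06)&(C[...,1]<25),"jaw")
rect(box&(Z>.1)&(Z<.18)&(im[...,2]>im[...,0]+50),"trigger")
E
```

```text
plate 10470 [-0.7 -5.4] [ 89.  287.8] 0.1 z 0.0115 min [ -45.3 -149.3] max [ 43.8 138.5]
cell 2528 [-10.7  70.8] [59.3 38.9] 84.2 z 0.0573 min [-32.  40.] max [ 11.1 101.9]
endstop 1265 [  0.3 120.2] [16.6 60.5] 89.3 z 0.0412 min [-30.  111.6] max [ 30.6 128.7]
fence 517 [25.  81.1] [46.4 11.5] 89.5 z 0.0253 min [19.1 57.9] max [ 30.6 104.3]
jaw 615 [ -0.6 -18.2] [15.2 44.2] 89.2 z 0.0531 min [-22.8 -26. ] max [ 21.5 -10.6]
trigger 271 [ -0.6 -82.5] [18.8 46. ] 1.6 z 0.1627 min [ -10.4 -105.2] max [  9.4 -59.5]
```

Call:
{"api": "drive_tool", "payload": {
  "commands": [
    [4, 21, 0, 0, 0, -0.04, 0],
    [5, 21, 0, 0, 0, -0.04, 0],
    [0, 0, -40, 0, 0, 0, 0],
    [0, 0, -40, 0, 0, 0, 0],
    [0, 0, -40, 0, 0, 0, 0],
    [0, 0, -30, 0, 0, 0, 0],
    [0, 0, -20, 0, 0, 0, 0],
    [0, 0, -20, 0, 0, 0, 0],
    [0, 0, -8, 0, 0, 0, 0],
    [0, 0, 0, 0, 0, 0, 0]
  ],
  "force": 20
}}

```text
time_s: 4.5
tcp_pos: [0.4949, -0.0152, 0.2061]
tcp_rot: [-0.447, -0.547, -0.448, 0.548]
ft_force: [-0.4, -0.3, 0.2]
opening: 0.0857
```

Call:
{"api": "drive_tool", "payload": {
  "commands": [
    [0, 0, 0, 0, 0, 0, 0.3],
    [0, 0, 0, 0, 0, 0, 0.4],
    [0, 0, 0, 0, 0, 0, 0.45],
    [0, 0, 0, 0, 0, 0, 0.5],
    [0, 0, 0, 0, 0, 0, 0.55],
    [0, 0, 0, 0, 0, 0, 0.6],
    [0, 0, 0, 0, 0, 0, 0.6],
    [0, 0, 0, 0, 0, 0, 0.6],
    [0, 0, 0, 0, 0, 0, 0.6],
    [0, 0, 0, 0, 0, 0, 0.6]
  ]
}}

```text
time_s: 5.5
tcp_pos: [0.496, -0.0157, 0.2075]
tcp_rot: [0.447, 0.549, 0.446, -0.547]
ft_force: [-0.1, 1.0, 6.5]
opening: 0.0397
```

```bash
python3 meas.py w2 flow_cell; python3 -c "
from h import *
s=manip.sense(); print(s['ft_force'],s['opening'])"
```

```text
5.55 [ 0.49596675 -0.01574661  0.20748636] [ 0.44712742  0.54874107  0.44633489 -0.54749017] [-0.38  0.52  0.41  2.11 -0.37  0.57  0.09]
[[0.979, -0.194, -0.061, 0.512], [-0.203, -0.93, -0.305, 0.062], [0.002, 0.311, -0.95, 0.176], [0.0, 0.0, 0.0, 1.0]]
flow_cell (np.int64(2), np.int64(104)) 0.79 [0.4576 0.1067 0.016 ] clamp [-0.0641  0.191 ]
flow_cell (np.int64(270), np.int64(250)) 0.65 [ 0.4977 -0.0019  0.0661] clamp [-0.0113  0.0879]
[0.33852072 0.3300995  7.1702288 ] 0.03951706104824704
```

View pics/w2.png

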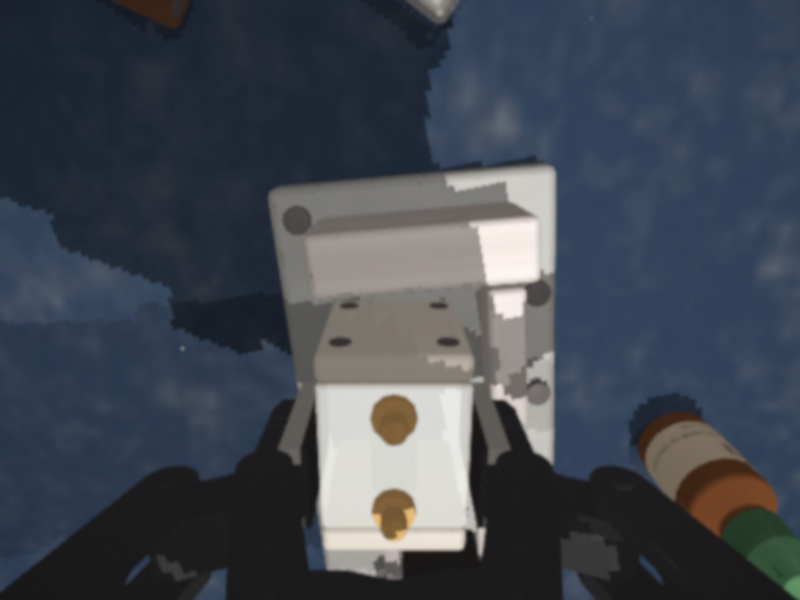

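Call:
{"api": "drive_tool", "payload": {
  "commands": [
    [1.6, 1.2, 0, 0, 0, 0.028, 0.6],
    [1.6, 1.2, 0, 0, 0, 0.028, 0.6],
    [2, 1.6, 0, 0, 0, 0.027, 0.6],
    [2, 1.6, 0, 0, 0, 0, 0.6],
    [2, 1.6, 0, 0, 0, 0, 0.6],
    [1, 1, 0, 0, 0, 0, 0.6],
    [0.2, 1.5, 0, 0, 0, 0, 0.6],
    [0.2, 1.5, 0, 0, 0, 0, 0.6],
    [1, 0, 0, 0, 0, 0, 0.6],
    [0, 0, 0, 0, 0, 0, 0.6]
  ]
}}

```text
time_s: 6.6
tcp_pos: [0.5061, -0.0065, 0.2075]
tcp_rot: [-0.469, -0.529, -0.468, 0.53]
ft_force: [-6.2, -7.1, 15.3]
opening: 0.0394
```

```bash
python3 meas.py w3 flow_cell; python3 - <<'E'
from h import *
s=manip.sense(); print(s['ft_force'],s['torque'],s['opening'])
O=np.array([.4985,-.0905]); th=-.119
c=np.array([[np.cos(th),np.sin(th)],[-np.sin(th),np.cos(th)]])
print(c@(s['tcp_pos'][:2]-O))
E
```

```text
6.65 [ 0.50604813 -0.00645056  0.20752003] [-0.46859581 -0.52899721 -0.46844517  0.53022547] [-0.38  0.53  0.39  2.08 -0.35  0.59  0.13]
[[0.992, -0.117, -0.04, 0.515], [-0.123, -0.942, -0.311, 0.073], [-0.001, 0.313, -0.95, 0.176], [0.0, 0.0, 0.0, 1.0]]
flow_cell (np.int64(6), np.int64(101)) 0.76 [0.4592 0.1086 0.0256] clamp [-0.0627  0.193 ]
flow_cell (np.int64(278), np.int64(250)) 0.59 [0.506  0.0053 0.0683] clamp [-0.0039  0.096 ]
[-6.71148461 -7.0269445  16.00440216] [-1.40012918  1.42403346  0.03639876] 0.03949136228873415
[-0.00249134  0.08433029]
```

View pics/w3.png

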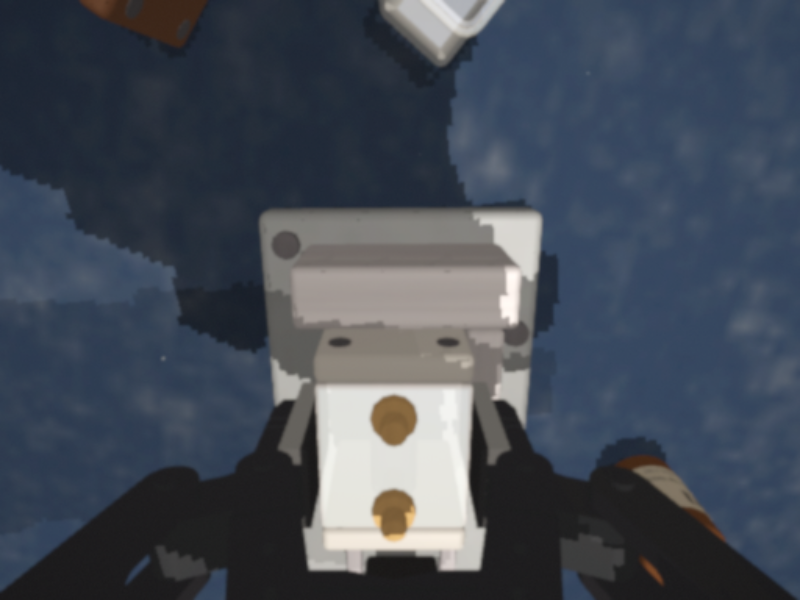

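Call:
{"api": "drive_tool", "payload": {
  "commands": [
    [1, 0, 0, 0, 0, 0, 0.6],
    [1, 0, 0, 0, 0, 0, 0.6],
    [0, 1, 0, 0, 0, 0, 0.6],
    [0, 0, 0, 0, 0, 0, 0.6],
    [0, 0, 0, 0, 0, 0, 0.5],
    [0, 0, 0, 0, 0, 0, 0.45],
    [0, 0, 0, 0, 0, 0, 0.4],
    [0, 0, 0, 0, 0, 0, 0.2],
    [0, 0, 0, 0, 0, 0, 0],
    [0, 0, 0, 0, 0, 0, 0]
  ]
}}

```text
time_s: 7.7
tcp_pos: [0.5089, -0.0034, 0.2067]
tcp_rot: [0.469, 0.529, 0.469, -0.529]
ft_force: [0.3, 0.4, -1.0]
opening: 0.0853
```

Call:
{"api": "drive_tool", "payload": {
  "commands": [
    [0, 0, 30, 0, 0, 0, 0],
    [0, 0, 40, 0, 0, 0, 0],
    [-1, -5, 40, 0, 0, 0, 0],
    [-2, -15, 40, 0, 0, 0, 0],
    [-2, -15, 40, 0, 0, 0, 0],
    [-2, -15, 0, 0, 0, 0, 0],
    [0, 0, 0, 0, 0, 0, 0],
    [0, 0, 0, 0, 0, 0, 0],
    [0, 0, 0, 0, 0, 0, 0],
    [0, 0, 0, 0, 0, 0, 0]
  ]
}}

```text
time_s: 8.7
tcp_pos: [0.5018, -0.0526, 0.3958]
tcp_rot: [-0.469, -0.528, -0.47, 0.529]
ft_force: [-0.4, -0.4, -0.3]
opening: 0.0853
```

```bash
cat > fit.py <<'E'
from h import *
import sys
d=np.load(sys.argv[1]+".npz"); W=d["W"]; im=d["img"].astype(int); Z=W[...,2]
O=np.array([.4985,-.0905]); th=-.119
c=np.array([[np.cos(th),np.sin(th)],[-np.sin(th),np.cos(th)]])
C=(W[...,:2]-O)@c.T*1000
def rect(m,n):
    nn,l,st,_=cv2.connectedComponentsWithStats(cv2.erode(m.astype(np.uint8),np.ones((2,2))))
    if nn<2: print(n,"none"); return
    k=1+np.argmax(st[1:,4]); P=C[l==k].astype(np.float32)
    r=cv2.minAreaRect(P); print(n,len(P),np.round(r[0],1),np.round(r[1],1),round(r[2],1),"z",np.median(Z[l==k]).round(4), "min",P.min(0).round(1),"max",P.max(0).round(1))
box=(abs(C[...,0])<70)&(C[...,1]<170)&(C[...,1]>-170)
rect(box&(Z>.006)&(Z<.02),"plate")
rect(box&(Z>.052)&(Z<.064)&(C[...,1]>45)&(C[...,1]<120),"cell")
rect(box&(Z>.036)&(Z<.047)&(C[...,1]>112),"endstop")
rect(box&(Z>.020)&(Z<.032)&(C[...,0]>12)&(C[...,1]>45)&(C[...,1]<115),"fence")
rect(box&(Z>.048)&(Z<.06)&(C[...,1]<47),"jaw")
hs=cv2.cvtColor(d["img"],cv2.COLOR_RGB2HSV)
for n,a,b in(("red",172,185),("red0",0,8),("yellow",20,33),("green",45,85)):
    m=(hs[...,0]>=a)&(hs[...,0]<=b)&(hs[...,1]>130)&(hs[...,2]>60)&(abs(C[...,0])<10)&(C[...,1]>-20)&(C[...,1]<50)&(Z<.06)
    if m.any(): print(n,m.sum(),np.nanpercentile(C[m][:,1],[5,95]).round(1))
E
python3 meas.py w4 jaw_top trigger_hand; python3 fit.py w4
```

```text
8.75 [ 0.5018814  -0.05276702  0.39598505] [-0.46907433 -0.52841059 -0.46967966  0.52929438] [-0.44  0.26  0.55  1.91 -0.16  1.02  0.06]
[[0.993, -0.114, -0.039, 0.511], [-0.12, -0.943, -0.31, 0.026], [-0.002, 0.312, -0.95, 0.364], [0.0, 0.0, 0.0, 1.0]]
jaw_top (np.int64(218), np.int64(253)) 0.7 [ 0.4958 -0.1009  0.0513] clamp [-0.0014 -0.0106]
trigger_hand (np.int64(316), np.int64(254)) 0.62 [ 0.4898 -0.1569  0.1287] clamp [-0.0007 -0.067 ]
plate 10684 [-0.8 -5.7] [287.7  89. ] 90.0 z 0.0115 min [ -45.3 -149.6] max [ 43.7 138.1]
cell 2661 [-2.9 81.6] [39.1 58.6] 0.1 z 0.0573 min [-22.4  52.3] max [ 16.6 110.9]
endstop 1316 [1.000e-01 1.206e+02] [16.4 60.9] 89.9 z 0.0412 min [-30.4 112.3] max [ 30.5 128.8]
fence 518 [25.1 81.2] [46.9 10.9] 89.3 z 0.0252 min [19.5 57.8] max [ 30.5 104.7]
jaw 612 [ -0.9 -18. ] [15.7 43.4] 89.6 z 0.0532 min [-22.7 -26. ] max [ 20.7 -10.2]
red0 33 [ 8.  12.4]
yellow 22 [-6.1 -2.6]
```

View pics/w4.png

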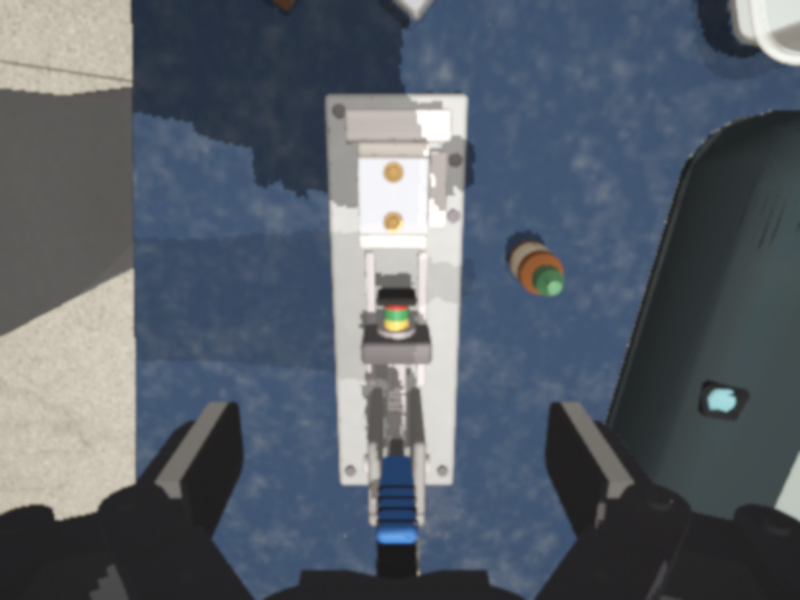

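The cell is straight and home in y, but about 2 mm off the fence. I'll nudge it in x with closed fingers.

Call:
{"api": "drive_tool", "payload": {
  "commands": [
    [-15, 16, 0, 0, 0, 0, 1],
    [-15, 16, 0, 0, 0, 0, 1],
    [-13, 17, 0, 0, 0, 0, 1],
    [0, 0, -20, 0, 0, 0, 1],
    [0, 0, -40, 0, 0, 0, 1],
    [0, 0, -40, 0, 0, 0, 1],
    [0, 0, -40, 0, 0, 0, 1],
    [0, 0, -40, 0, 0, 0, 1],
    [0, 0, -11, 0, 0, 0, 1],
    [0, 0, 0, 0, 0, 0, 1]
  ]
}}

```text
time_s: 9.85
tcp_pos: [0.4585, -0.0047, 0.2048]
tcp_rot: [-0.468, -0.528, -0.47, 0.53]
ft_force: [0.5, 0.0, 1.5]
opening: 0.0001
```

Call:
{"api": "drive_tool", "payload": {
  "commands": [
    [2, -0.2, 0, 0, 0, 0, 1],
    [2, -0.2, 0, 0, 0, 0, 1],
    [1.5, -0.2, 0, 0, 0, 0, 1],
    [1, -0.1, 0, 0, 0, 0, 1],
    [1, -0.1, 0, 0, 0, 0, 1],
    [1, -0.1, 0, 0, 0, 0, 1],
    [1, -0.1, 0, 0, 0, 0, 1],
    [1, -0.1, 0, 0, 0, 0, 1],
    [1, -0.1, 0, 0, 0, 0, 1],
    [0, 0, 0, 0, 0, 0, 1]
  ]
}}

```text
time_s: 10.85
tcp_pos: [0.4705, -0.0058, 0.2057]
tcp_rot: [0.469, 0.529, 0.469, -0.529]
ft_force: [0.5, 0.1, 0.7]
opening: -0.0001
```

Call:
{"api": "drive_tool", "payload": {
  "commands": [
    [0.5, 0, 0, 0, 0, 0, 1],
    [0.5, 0, 0, 0, 0, 0, 1],
    [0.5, 0, 0, 0, 0, 0, 1],
    [0.5, -0.1, 0, 0, 0, 0, 1],
    [0.5, -0.1, 0, 0, 0, 0, 1],
    [0.5, 0, 0, 0, 0, 0, 1],
    [0.5, 0, 0, 0, 0, 0, 1],
    [0, 0, 0, 0, 0, 0, 1],
    [0, 0, 0, 0, 0, 0, 1],
    [0, 0, 0, 0, 0, 0, 1]
  ]
}}

```text
time_s: 11.85
tcp_pos: [0.4739, -0.006, 0.2057]
tcp_rot: [0.469, 0.529, 0.469, -0.529]
ft_force: [-2.4, -0.1, 0.9]
opening: -0.0
```

Contact at 2–3 N (sliding or just started). I'll continue until the force rises.

Call:
{"api": "drive_tool", "payload": {
  "commands": [
    [0.5, 0, 0, 0, 0, 0, 1],
    [0.5, -0.1, 0, 0, 0, 0, 1],
    [0.5, 0, 0, 0, 0, 0, 1],
    [0.5, -0.1, 0, 0, 0, 0, 1],
    [0, 0, 0, 0, 0, 0, 1],
    [0, 0, 0, 0, 0, 0, 1],
    [0, 0, 0, 0, 0, 0, 1],
    [0, 0, 0, 0, 0, 0, 1],
    [0, 0, 0, 0, 0, 0, 1],
    [0, 0, 0, 0, 0, 0, 1]
  ]
}}

```text
time_s: 12.85
tcp_pos: [0.4751, -0.0061, 0.2056]
tcp_rot: [-0.469, -0.529, -0.47, 0.53]
ft_force: [-5.9, -0.1, 4.0]
opening: -0.0
```

Call:
{"api": "drive_tool", "payload": {
  "commands": [
    [0.5, 0, 0, 0, 0, 0, 1],
    [0.5, -0.1, 0, 0, 0, 0, 1],
    [0.5, 0, 0, 0, 0, 0, 1],
    [0, 0, 0, 0, 0, 0, 1],
    [0, 0, 0, 0, 0, 0, 1],
    [-3, 0.4, 0, 0, 0, 0, 1],
    [-6, 0.7, 0, 0, 0, 0, 1],
    [-10, 1, 20, 0, 0, 0, 1],
    [0, 0, 40, 0, 0, 0, 1],
    [0, 0, 50, 0, 0, 0, 1]
  ]
}}

```text
time_s: 13.85
tcp_pos: [0.4578, -0.0041, 0.316]
tcp_rot: [-0.469, -0.528, -0.469, 0.53]
ft_force: [1.3, 1.0, -1.2]
opening: -0.0
```

Call:
{"api": "drive_tool", "payload": {
  "commands": [
    [10, -10, 50, 0, 0, 0, 1],
    [10, -10, 30, 0, 0, 0, 1],
    [10, -10, 0, 0, 0, 0, 1],
    [8, -10, 0, 0, 0, 0, 1],
    [4, -10, 0, 0, 0, 0, 1],
    [0, 0, 0, 0, 0, 0, 1],
    [0, 0, 0, 0, 0, 0, 1],
    [0, 0, 0, 0, 0, 0, 1],
    [0, 0, 0, 0, 0, 0, 1],
    [0, 0, 0, 0, 0, 0, 1]
  ]
}}

```text
time_s: 14.85
tcp_pos: [0.4999, -0.0534, 0.3938]
tcp_rot: [-0.469, -0.529, -0.469, 0.529]
ft_force: [0.1, -0.4, -1.2]
opening: -0.0001
```

```bash
python3 meas.py w5 jaw_top trigger_hand; python3 fit.py w5
```

```text
14.9 [ 0.49991494 -0.05345642  0.39378889] [ 0.46918381  0.52899542  0.46927154 -0.52897507] [-0.46  0.26  0.58  1.92 -0.17  1.01  0.07]
[[0.993, -0.115, -0.038, 0.509], [-0.121, -0.943, -0.309, 0.026], [-0.0, 0.312, -0.95, 0.362], [0.0, 0.0, 0.0, 1.0]]
jaw_top (np.int64(217), np.int64(255)) 0.74 [ 0.4965 -0.1009  0.0488] clamp [-0.0008 -0.0105]
plate 8926 [-0.9  8.8] [ 88.9 258.7] 0.0 z 0.0115 min [ -45.3 -120.5] max [ 43.6 138.1]
cell 2725 [-1.2 80.8] [58.7 39. ] 89.8 z 0.0573 min [-20.7  51.5] max [ 18.4 110.2]
endstop 1329 [ -0.2 120.5] [16.3 60.5] 89.9 z 0.0412 min [-30.4 112.3] max [ 30.1 128.7]
fence 431 [26.3 81.5] [ 9.1 46.7] 1.0 z 0.0251 min [21.4 58.2] max [ 30.6 104.8]
jaw 627 [ -0.7 -17.9] [44.3 15.2] 0.3 z 0.0532 min [-22.8 -25.5] max [ 21.4 -10.2]
red0 33 [ 7.5 12.1]
yellow 17 [-6.8 -2.3]
```

x is now home (cell −1.2 against plate −0.9). y may have a 1 mm gap, so I'll give it a short push in +y as well.

Call:
{"api": "drive_tool", "payload": {
  "commands": [
    [2.5, -4.3, 0, 0, 0, 0, 1],
    [0, 0, -40, 0, 0, 0, 1],
    [0, 0, -40, 0, 0, 0, 1],
    [0, 0, -40, 0, 0, 0, 1],
    [0, 0, -40, 0, 0, 0, 1],
    [0, 0, -24, 0, 0, 0, 1],
    [0, 0, 0, 0, 0, 0, 1],
    [0.2, 2, 0, 0, 0, 0, 1],
    [0.2, 1.5, 0, 0, 0, 0, 1],
    [0, 0, 0, 0, 0, 0, 1]
  ]
}}

```text
time_s: 16.0
tcp_pos: [0.5037, -0.0543, 0.2113]
tcp_rot: [0.47, 0.53, 0.469, -0.528]
ft_force: [-0.2, 0.3, -0.8]
opening: -0.0001
```

Call:
{"api": "drive_tool", "payload": {
  "commands": [
    [0.1, 1, 0, 0, 0, 0, 1],
    [0.1, 1, 0, 0, 0, 0, 1],
    [0.1, 1, 0, 0, 0, 0, 1],
    [0.1, 0.7, 0, 0, 0, 0, 1],
    [0.1, 0.7, 0, 0, 0, 0, 1],
    [0.1, 0.7, 0, 0, 0, 0, 1],
    [0, 0, 0, 0, 0, 0, 1],
    [0, 0, 0, 0, 0, 0, 1],
    [0, 0, 0, 0, 0, 0, 1],
    [0, 0, 0, 0, 0, 0, 1]
  ]
}}

```text
time_s: 17.0
tcp_pos: [0.5035, -0.0499, 0.2098]
tcp_rot: [-0.469, -0.529, -0.469, 0.529]
ft_force: [-0.3, -4.6, 0.8]
opening: 0.0001
```

Call:
{"api": "drive_tool", "payload": {
  "commands": [
    [0.1, 0.7, 0, 0, 0, 0, 1],
    [0.1, 0.7, 0, 0, 0, 0, 1],
    [0, 0, 0, 0, 0, 0, 1],
    [-0.5, -4, 0, 0, 0, 0, 1],
    [-0.3, -3, 15, 0, 0, 0, 1],
    [-1, -9, 40, 0, 0, 0, 1],
    [-3, -24, 40, 0, 0, 0, 1],
    [-3, -22, 8, 0, 0, 0, 1],
    [-3, -23, 0, 0, 0, 0, 1],
    [0, 0, 0, 0, 0, 0, 1]
  ]
}}

```text
time_s: 18.0
tcp_pos: [0.4924, -0.1356, 0.3136]
tcp_rot: [0.469, 0.53, 0.468, -0.53]
ft_force: [0.5, -0.1, -0.4]
opening: -0.0002
```

```bash
cat > top.py <<'E'
from h import *
import sys
s=manip.sense(); O=np.array([.4985,-.0905]); th=-.119
c=np.array([[np.cos(th),np.sin(th)],[-np.sin(th),np.cos(th)]])
print(s["time_s"],"tool clamp",(c@(s["tcp_pos"][:2]-O)).round(4),s["tcp_pos"][2].round(4),s["ft_force"].round(1))
p=shot("wrist"); W=cloud(p); np.savez(sys.argv[1]+".npz",W=W,img=p["img"],E=p["E"],K=p["intrinsics"])
cv2.imwrite(f"pics/{sys.argv[1]}.png",cv2.resize(p["img"],(800,600))[:,:,::-1])
E
python3 top.py w6; python3 fit.py w6
```

```text
18.0 tool clamp [-0.0007 -0.0455] 0.3136 [ 0.5 -0.1 -0.4]
plate 18657 [ -0.7 -29.6] [ 89.1 240.4] 0.0 z 0.0114 min [ -45.3 -149.8] max [43.9 90.6]
cell 3277 [-1.  66.3] [29.3 39.3] 89.8 z 0.0572 min [-20.7  51.6] max [18.7 81. ]
endstop none
fence 602 [26.1 72.5] [ 9.5 30. ] 0.1 z 0.0251 min [21.4 57.5] max [30.9 87.5]
jaw 1373 [ -0.6 -18.6] [15.6 45. ] 89.1 z 0.0531 min [-23.2 -26.6] max [ 21.8 -10.8]
red0 117 [ 7.9 12. ]
yellow 139 [-5.6 -1.2]
```

View pics/w6.png

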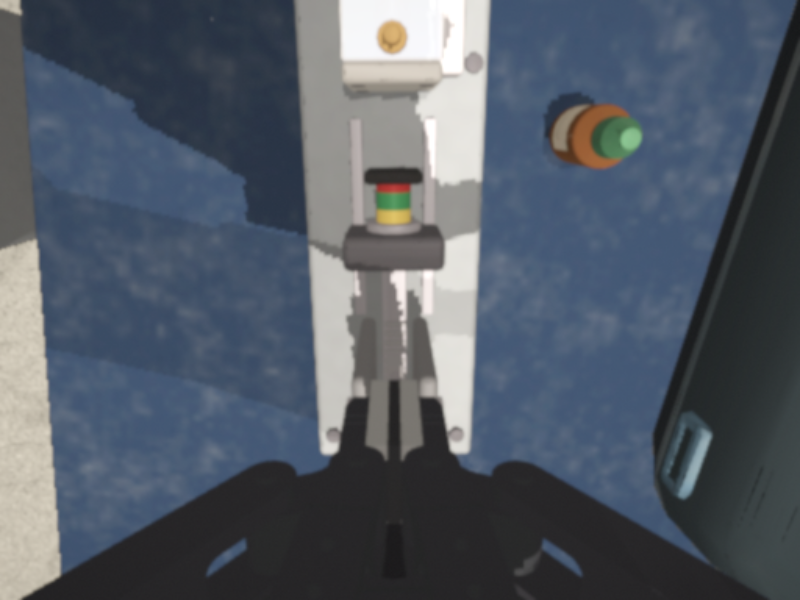

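View: jaw at (393,250), yellow/green/red stem at (393,215/200/187), pad at (393,176), cell end at (390,70). All of these stay visible from the pressing pose. First stroke.

Call:
{"api": "drive_tool", "payload": {
  "commands": [
    [-0.7, -6, 0, 0, 0, 0, 1],
    [-0.7, -6, 0, 0, 0, 0, 1],
    [-0.6, -5, 0, 0, 0, 0, 1],
    [-0.6, -5, 0, 0, 0, 0, 1],
    [-0.5, -4, 0, 0, 0, 0, 1],
    [-0.5, -4, 0, 0, 0, 0, 1],
    [-0.2, -2, 0, 0, 0, 0, 1],
    [0, 0, 0, 0, 0, 0, 1],
    [0, 0, 0, 0, 0, 0, 1],
    [0, 0, 0, 0, 0, 0, 1]
  ]
}}

```text
time_s: 19.05
tcp_pos: [0.4894, -0.1646, 0.3128]
tcp_rot: [0.469, 0.529, 0.469, -0.529]
ft_force: [2.1, 5.7, 2.6]
opening: -0.0001
```

```bash
python3 top.py w7; python3 fit.py w7|egrep 'jaw|red|yel'
```

```text
19.05 tool clamp [-0.0003 -0.0746] 0.3128 [2.1 5.7 2.6]
jaw 1606 [-0.7 -8.4] [14.9 45.1] 89.9 z 0.0531 min [-23.3 -15.8] max [21.8 -0.9]
red0 153 [18.3 21.9]
yellow 139 [4.6 9.1]
```

Call:
{"api": "drive_tool", "payload": {
  "commands": [
    [1.3, 11, 0, 0, 0, 0, 1],
    [1.3, 11, 0, 0, 0, 0, 1],
    [1.2, 10, 0, 0, 0, 0, 1],
    [0, 0, 0, 0, 0, 0, 1],
    [-0.8, -7, 0, 0, 0, 0, 1],
    [-0.8, -7, 0, 0, 0, 0, 1],
    [-0.8, -7, 0, 0, 0, 0, 1],
    [-0.8, -7, 0, 0, 0, 0, 1],
    [-0.6, -4, 0, 0, 0, 0, 1],
    [0, 0, 0, 0, 0, 0, 1]
  ]
}}

```text
time_s: 20.1
tcp_pos: [0.4891, -0.166, 0.3129]
tcp_rot: [0.469, 0.53, 0.469, -0.529]
ft_force: [2.5, 5.1, 0.5]
opening: 0.0003
```

```bash
python3 top.py w8; python3 fit.py w8|egrep 'jaw|red|yel'
```

```text
20.1 tool clamp [-0.0003 -0.076 ] 0.3129 [2.5 5.1 0.5]
jaw 1671 [-0.7  1.8] [14.9 45.1] 89.8 z 0.0531 min [-23.3  -5.7] max [21.8  9.3]
red0 160 [28.6 32.2]
yellow 136 [15.2 19.6]
```

Call:
{"api": "drive_tool", "payload": {
  "commands": [
    [1.3, 11, 0, 0, 0, 0, 1],
    [1.3, 11, 0, 0, 0, 0, 1],
    [1.2, 10, 0, 0, 0, 0, 1],
    [0, 0, 0, 0, 0, 0, 1],
    [-0.8, -7, 0, 0, 0, 0, 1],
    [-0.8, -7, 0, 0, 0, 0, 1],
    [-0.8, -7, 0, 0, 0, 0, 1],
    [-0.8, -7, 0, 0, 0, 0, 1],
    [-0.6, -4, 0, 0, 0, 0, 1],
    [0, 0, 0, 0, 0, 0, 1]
  ]
}}

```text
time_s: 21.15
tcp_pos: [0.4891, -0.1659, 0.3129]
tcp_rot: [0.469, 0.53, 0.469, -0.529]
ft_force: [1.5, 5.5, 1.0]
opening: 0.0001
```

```bash
python3 top.py w9; python3 fit.py w9|egrep 'cell|jaw|red|yel'
```

```text
21.15 tool clamp [-0.0003 -0.076 ] 0.3129 [1.5 5.5 1. ]
cell 2 [13.2 51.1] [0.6 0. ] 174.5 z 0.0525 min [12.9 51.1] max [13.5 51.2]
jaw 1756 [-0.9 12. ] [15.1 44.8] 89.8 z 0.053 min [-23.2   4.4] max [21.5 19.5]
red0 171 [38.6 42.1]
yellow 136 [25.2 29.4]
```

Call:
{"api": "drive_tool", "payload": {
  "commands": [
    [1.3, 11, 0, 0, 0, 0, 1],
    [1.3, 11, 0, 0, 0, 0, 1],
    [1.2, 10, 0, 0, 0, 0, 1],
    [0, 0, 0, 0, 0, 0, 1],
    [-0.8, -7, 0, 0, 0, 0, 1],
    [-0.8, -7, 0, 0, 0, 0, 1],
    [-0.8, -7, 0, 0, 0, 0, 1],
    [-0.8, -7, 0, 0, 0, 0, 1],
    [-0.6, -4, 0, 0, 0, 0, 1],
    [0, 0, 0, 0, 0, 0, 1]
  ]
}}

```text
time_s: 22.2
tcp_pos: [0.4892, -0.1657, 0.3129]
tcp_rot: [0.469, 0.53, 0.469, -0.529]
ft_force: [1.8, 6.5, 3.2]
opening: 0.0001
```

```bash
python3 top.py w10; python3 fit.py w10|egrep 'cell|jaw|red|yel'
```

```text
22.2 tool clamp [-0.0003 -0.0758] 0.3129 [1.8 6.5 3.2]
cell 2 [-4.3 51.6] [0.6 0. ] 174.7 z 0.0522 min [-4.6 51.6] max [-4.  51.6]
jaw 1824 [-0.8 21.2] [14.7 45.2] 89.8 z 0.053 min [-23.4  13.8] max [21.9 28.6]
red0 183 [42.  45.9]
```

Call:
{"api": "drive_tool", "payload": {
  "commands": [
    [1.3, 11, 0, 0, 0, 0, 1],
    [1.3, 11, 0, 0, 0, 0, 1],
    [1.2, 10, 0, 0, 0, 0, 1],
    [0, 0, 0, 0, 0, 0, 1],
    [-0.8, -7, 0, 0, 0, 0, 1],
    [-0.8, -6, 0, 0, 0, 0, 1],
    [-0.7, -6, 0, 0, 0, 0, 1],
    [-0.5, -3, 0, 0, 0, 0, 1],
    [0, 0, 0, 0, 0, 0, 1],
    [0, 0, 0, 0, 0, 0, 1]
  ]
}}

```text
time_s: 23.25
tcp_pos: [0.4903, -0.1555, 0.3132]
tcp_rot: [0.469, 0.53, 0.469, -0.529]
ft_force: [0.3, 5.2, 4.5]
opening: 0.0001
```

```bash
python3 top.py w11; python3 fit.py w11|egrep 'cell|jaw|red|yel'
```

```text
23.25 tool clamp [-0.0004 -0.0655] 0.3132 [0.3 5.2 4.5]
cell 1233 [-1.  56.3] [ 9.9 39.4] 89.6 z 0.0569 min [-20.6  51.4] max [18.7 61.3]
jaw 1763 [-0.8 21.9] [15.1 44.5] 89.9 z 0.053 min [-23.   14.3] max [21.5 29.5]
red0 163 [42.2 45.7]
```

View pics/w11.png

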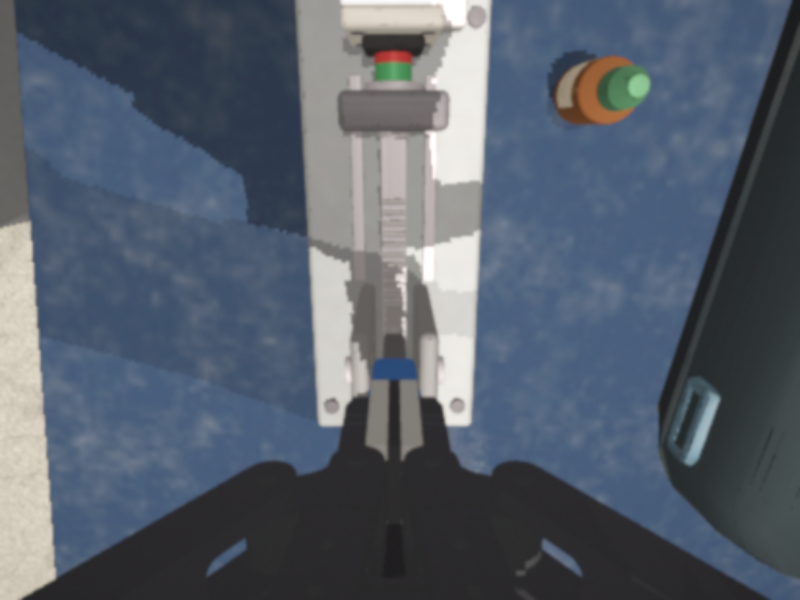

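The yellow band is fully in. Green shows at (393,72) and red at (393,57), so the stem is about 6 mm in. I'll squeeze a little further for margin.

Call:
{"api": "drive_tool", "payload": {
  "commands": [
    [-0.2, -1.5, 0, 0, 0, 0, 1],
    [-0.2, -1.5, 0, 0, 0, 0, 1],
    [-0.1, -1, 0, 0, 0, 0, 1],
    [0, 0, 0, 0, 0, 0, 1],
    [0, 0, 0, 0, 0, 0, 1],
    [0, 0, 0, 0, 0, 0, 1],
    [0, 0, 0, 0, 0, 0, 1],
    [0, 0, 0, 0, 0, 0, 1],
    [0, 0, 0, 0, 0, 0, 1],
    [0, 0, 0, 0, 0, 0, 1]
  ]
}}

```text
time_s: 24.3
tcp_pos: [0.4899, -0.1589, 0.3132]
tcp_rot: [0.469, 0.53, 0.469, -0.529]
ft_force: [0.9, 7.4, 4.6]
opening: -0.0001
```

```bash
python3 top.py w12; python3 fit.py w12|egrep 'cell|jaw|red|yel'
```

```text
24.3 tool clamp [-0.0004 -0.0689] 0.3132 [0.9 7.4 4.6]
cell 858 [-0.9 54.7] [38.9  6.5] 0.1 z 0.057 min [-20.3  51.4] max [18.6 58. ]
jaw 1764 [-0.6 22.9] [14.9 44.9] 89.8 z 0.053 min [-23.   15.4] max [21.8 30.4]
red0 175 [42.  45.8]
```

Call:
{"api": "drive_tool", "payload": {
  "commands": [
    [-0.2, -1.5, 0, 0, 0, 0, 1],
    [-0.2, -1.5, 0, 0, 0, 0, 1],
    [-0.1, -1, 0, 0, 0, 0, 1],
    [0, 0, 0, 0, 0, 0, 1],
    [0, 0, 0, 0, 0, 0, 1],
    [0, 0, 0, 0, 0, 0, 1],
    [0, 0, 0, 0, 0, 0, 1],
    [0, 0, 0, 0, 0, 0, 1],
    [0, 0, 0, 0, 0, 0, 1],
    [0, 0, 0, 0, 0, 0, 1]
  ]
}}

```text
time_s: 25.35
tcp_pos: [0.4895, -0.1628, 0.3132]
tcp_rot: [0.469, 0.53, 0.469, -0.528]
ft_force: [1.3, 7.6, 4.7]
opening: 0.0002
```

```bash
python3 top.py w13; python3 fit.py w13|egrep 'cell|jaw|red|yel'
```

```text
25.35 tool clamp [-0.0004 -0.0729] 0.3132 [1.3 7.6 4.7]
cell 381 [-0.8 52.7] [38.5  2.6] 0.1 z 0.0564 min [-20.1  51.4] max [18.4 54.1]
jaw 1852 [-0.8 24.6] [15.4 45.3] 89.8 z 0.0529 min [-23.5  16.9] max [21.8 32.4]
red0 167 [42.1 45.7]
```

View pics/w13.png

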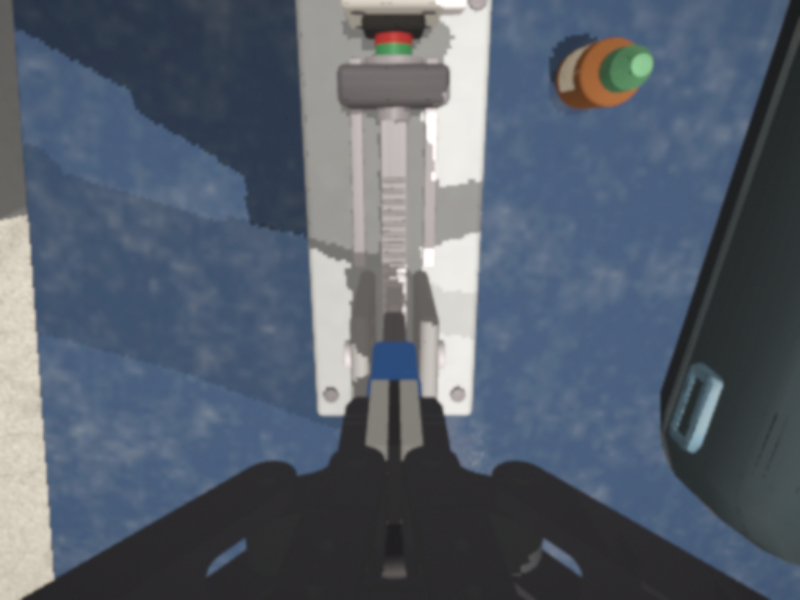

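Yellow is fully in and about half the green still shows at (393,47). The stem is about 9 mm in, the trigger is held at about 7.6 N and the cell is in place. I'm handing in.

```bash
python3 -c "
from workcell import manip
print(manip.close_job())"
```

```text
the job is handed in; nothing more can be done
None
```

The job is handed in at about 25 s of the 64 s, with the trigger still held squeezed and the arm clear of the cell; the hand-in reported no verdict.

**What I did:** I gripped the cell, straightened it and slid it towards the corner. Two light pushes with closed fingers then seated it against the fence and the end stop. I pumped the trigger with four full strokes, the last of which brought the pad onto the cell, and a fifth part-stroke that I held.

**Last checks:**

| Check | Result |
|---|---|
| Stem pressed in | About 9 mm: yellow gone, about half the green showing |
| Force on the trigger | About 7.6 N |
| Cell sideways (x) | Matches the plate's centre line to about 0.3 mm |
| Cell angle | Straight to within about 0.5° |
| Cell lengthwise (y) | End face at 51.4–51.6 mm against 52 mm expected, within camera error |

**Checks that disagreed:**
- **After the first slide:** the cell was still about 2 mm off the fence, so I pushed it again.
- **Pad contact:** the pad reached the cell about 8 mm of jaw travel earlier than I expected. Most likely the jaw was not at zero at the start.
- **Bystanders:** I saw no sign of contact with the cuvette or the bottles. I did not measure their positions again at the end.

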